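Prop open the lid of the bench test box

TASK

Open the blue lid of the grey test box, well past where it will be propped, then swing the yellow prop rod up under it by its red knob and let the lid settle with the rod's steel pin fully through the slot in the catch strip, so that the lid rests on the rod's ball. Never force the rod against the lid: slide the pin gently along the strip until you feel it drop in. Leave the other things on the bench where they are.

Things in the scene. Friction and masses are not known exactly. Their poses are not given: they have to be found in the camera images.
- testbox: grey sheet-metal test box, fixed to the bench, 240 mm deep (x), 320 mm wide (y), rim 80 mm high, 6 mm walls. Origin: centre of its underside. Its -x side is its front, which faces the robot; its +x side carries the lid's hinge; its z is up.
- lid (a joint): hinge angle of the blue lid (320 mm wide, 240 mm deep, 8 mm thick): 0 shut, grows as its front edge rises, stop at 1.3 rad. Soft-close damper, about 10 N m per rad/s both ways: let go, it sinks at 0.04 to 0.08 rad/s; raising it at 0.2 rad/s takes about 11 N at the handle. The upright prop's pin first touches its underside near 0.90 rad; seated, it rests near 0.81 rad.
- lid_hinge (a point): a point on the lid's hinge axis, half-way along it, on the level of the lid's underside when shut (on the box's rear rim, 80 mm above the bench). The axis runs along the box's y.
- lid_handle (a point): the grip point of the lid's handle: a black round stub 14 mm thick that sticks 50 mm straight out of the lid's front edge (ending in an 18 mm ball), 115 mm to the box's -y side of its middle. The point lies on the stub's axis, 29 mm in front of the edge, 269 mm from the hinge axis, and moves with the lid.
- lid_slot (a point): middle of the slot's possible places, on the lid's upper face, 207 mm from the hinge axis, 90 mm to the box's +y side of the middle, in line with the prop's pivot. x runs from the lid's front to its hinge, y along the hinge, z out of the upper face. The slot, 28 mm (x) by 12 mm (y), is in the catch strip; its middle lies up to 24 mm to either side (y) of here, an offset that is not measured.
- prop (a joint): angle of the yellow prop rod: 0 parked, lying along the box's front towards -y; it grows as the rod swings up; 1.571 stands it right up below lid_slot; stop at 2.0 rad. It turns freely with slight friction and drops back when let go, unless nearly upright.
- prop_pivot (a point): the prop's pivot, 15 mm in front of the box's front face, 45 mm above the bench. The pivot axis points in the box frame along (-0.853, 0, 0.523), so that the rod leans back over the box as it swings: in the box frame the rod's direction is (0, -1, 0) when parked and (0.523, 0, 0.853) when right up.
- prop_knob (a point): the grip point of the prop's red knob: a round stub 14 mm thick and 54 mm long that stands off the rod along the pivot axis (towards the robot and up), 130 mm from the pivot. The point lies on the stub's axis, 32 mm from the rod's axis.
- prop_tip (a point): tip of the steel pin at the rod's free end, 236 mm from the pivot. The pin is 7 mm thick with a round end, 17 mm long beyond the steel ball of 18 mm diameter (centre 210 mm from the pivot), which is too big for the slot and stops the lid. Seated, the tip stands about 10 mm out of the lid's upper face and the lid has sunk by about 0.09 rad since the pin first touched it.
- tin_green: green tin, a bystander, 72 mm across and 110 mm high, standing left of the box
- tin_white: white tin, a bystander, 72 mm across, 120 mm high
- glue: small red glue bottle, a bystander, 36 mm across, 95 mm high; origin under its foot
- sleeve: black plastic sleeve, a bystander, 32 mm across, 50 mm high, standing right of the box
- driver: green screwdriver lying on the bench, a bystander
- paintbrush: brush lying on the bench, a bystander
- smallbin: small blue bin 150 x 100 x 60 mm, a bystander
- taperoll: roll of tape 80 mm across, 25 mm high, a bystander
- catch_strip (a point): point on the lid's underside straight below lid_slot. The steel catch strip (255 mm along y, 43 mm wide, 4 mm thick) lies flush in the underside, clamped by hand and so shifted along y by an unknown amount; a window 80 mm long (y) in the lid above shows its slot. The pin slides on it with little friction (lid on pin: about 3 N); pushed sideways in the slot, the lid can hang until the push is eased.

How it is judged:
By the outcome, as a careful person would: the job done as asked, in the order asked, and still so for the second after the job is handed in, with the robot touching nothing.
It also fails if it takes over 72 s, if anything falls off the work surface, if the arm or the gripper's body presses on something with over 40 N, if the wrist force passes 120 N, or if a joint passes its speed limit or range.

ROBOT

A 6-joint arm with a two-finger parallel gripper is mounted at the origin on the work surface. World frame = base frame: x ahead of the robot, y to its left, z up, the work surface at z = 0. Lengths are in mm, angles in rad, forces in N, time in s.
With the tool pointing down it reaches from about 350 to 775 mm from the base axis. Payload 7.3 kg.
Tool frame: the origin (TCP) lies midway between the tips of the shut fingers; the grasp point (between the pads) lies 19 mm behind it; x points along the fingers, y is the direction in which the jaws open and shut, and the axes are right-handed (so a half turn about x gives the same grasp; the last joint's range is limited). The gripper opens to 92 mm and grips with 3 to 60 N. Pads are 19 mm wide; open, the fingers measure 130 mm over their backs; the gripper's body (75 mm by 190 mm) begins 47 mm behind the grasp point.
Start: joints at [-1.347, 0.342, 1.524, -0, 1.275, -0.146], TCP at [189.773, -489.521, 226.741] pointing down, gripper open.
Joint ranges: [-2.53, 2.53], [-0.77, 2.02], [0.04, 2.7], [-1, 4.14], [0.28, 2.66], [-3.11, 3.11]. Speed limits (rad/s): [2.57, 2.57, 3.14, 3.14, 3.14, 3.14].

INTERFACE

Orientations are given as [roll, pitch, yaw] about the fixed x, y, z axes, in that order (R = Rz(yaw) Ry(pitch) Rx(roll)).
In Python, from plant import bot gives the robot as it stands. The module is installed in compiled form; this text tells all that it offers.
- The arm moves only by the shell command python3 -m handwheel 'ROWS' [OPENING]. ROWS is JSON, a list that holds one entry, the list of rows, each a list of 4 numbers: the shift along the tool's x, y, z in cm, then the turn about the tool's x in rad. A call has 1 to 8 rows; each row shifts and turns the commanded pose from where the row before left it, along the tool's axes as they then stand; what a row does not reach is not made up. A row lasts 1/12 s, in which the tool goes at most 41.7 mm and 7.16 degrees, less where a joint would pass 70% of its speed; a pose out of reach is approached as far as the arm can. A call is refused whole if a number of a shift passes 4.17 or a number of a turn 0.125, either way. A call with a gripper value outside its range is refused whole. OPENING is the opening, from 0 (shut) to 1 (fully open), set as the call begins (- or left out, the last holds). The fingers move at their own pace and stop on an object; the grip force is fixed at half the most. Time passes only in rows, so rows that do not move let the fingers close. It gives the time, the measured TCP pose, the force and the opening at its end, in the units of the state.
- bot.get_obs(): the state, without advancing time (a new reading comes with each control period).
- bot.capture(name): name is "side" or "top" or "wrist"; returns (picture, depth): 420x560x3 uint8, red, green, blue; 420x560 float32, mm along the optical axis (not along the pixel's ray), 0 where there is no reading.
- bot.camera_model(name): a dict with "fx", "fy", "cx", "cy" (pixels), "position" and "rotation" of the camera in the world. Camera axes: x right, y down, z forward; pixel columns grow to the right and rows downward; lengths in mm; the calibration is good to about 2 mm. A picture is of the moment at which its call begins: read the wrist's pose just before it. camera_model takes no time and is no camera call; for the wrist camera it gives the pose at the moment of the call.
- bot.close_job(): hands the job in, once; it reports no verdict.
Trained networks look in the newest picture that a camera, given by its name, has taken for a name from the list of things; names that differ only in an ending like _2 or _b are one class to them, and where a whole thing is asked for, a point or a joint stands for the part that bears it (a point fixed in the world has none). Each returns a list of dicts, best first, with "conf" (0 to 1); they miss things now and then, are a little off and sometimes report something else, mostly with a low value. They report only what shows in the picture. A call takes as long as a camera call.
- bot.find_in(camera, label): "bbox" ([left, top, width, height] in pixels, round what is visible of it).
- bot.spot_point(camera, label): "point" ([column, row] in pixels: a listed point, or the origin of a listed thing).
The state is a dict: "time": time; "joint_positions": joint angles; "dq": joint speeds; "tau": joint torques, N m; "tool_pos": TCP position; "tcp_rot": TCP orientation; "contact_force": force on the tool from outside, world axes, zero at the start; "moment": the same for the moment, N m; "grip_width": finger opening in mm.
Only numpy, scipy, OpenCV 4.12 (cv2) and the standard library are available. Lean on these libraries where they do the work, as an engineer would, in place of code of your own. Each camera call takes 0.05 s, during which the arm holds its last target.

## Working session

There is one attempt and no reset: what is moved stays moved. The work goes in short steps, Python scripts to look and compute and a shell command to move; the robot and the scene stay as the last step left them, time stands still between calls to the robot, and variables do not carry over. Pictures are saved under pics/ and viewed, and the job is handed in when it is done.

```bash
mkdir -p pics; ls
cat > h.py <<'E'
import numpy as np, cv2
from plant import bot
from scipy.spatial.transform import Rotation as R
def snap(cam,name):
    m=bot.camera_model(cam)
    p,d=bot.capture(cam)
    cv2.imwrite(f'pics/{name}.png',p[:,:,::-1])
    return p,d,m
def world(m,d,u,v,r=2):
    u0,v0=int(round(u)),int(round(v))
    w=d[max(0,v0-r):v0+r+1,max(0,u0-r):u0+r+1]; w=w[w>0]
    z=np.median(w) if w.size else np.nan
    c=np.array([(u-m['cx'])/m['fx']*z,(v-m['cy'])/m['fy']*z,z])
    return np.array(m['rotation'])@c+np.array(m['position'])
def proj(m,P):
    c=np.array(m['rotation']).T@(np.array(P)-np.array(m['position']))
    return np.array([c[0]/c[2]*m['fx']+m['cx'],c[1]/c[2]*m['fy']+m['cy']])
E
python3 - <<'E'
from h import *
o=bot.get_obs(); print(o)
for c in ['side','top']:
    p,d,m=snap(c,c+'0'); print(c,m)
    for l in ['lid_hinge','lid_handle','lid_slot','prop_pivot','prop_knob','prop_tip','testbox','glue','tin_white','sleeve']:
        r=bot.spot_point(c,l)
        for q in r[:1]:
            print(l,round(q['conf'],2),np.round(q['point']),np.round(world(m,d,*q['point']),1))
E
```

```text
pics
{'time': 0.0, 'joint_positions': array([-1.34702739e+00,  3.42729880e-01,  1.52500996e+00, -5.86103748e-06,
        1.27536581e+00, -1.46017385e-01]), 'dq': array([-0.00041334,  0.00049652,  0.00066188, -0.0005876 , -0.00036764,
       -0.00124807]), 'tau': array([-1.18080094e-03, -4.31246817e+01, -2.44216669e+01,  7.16469996e-02,
        5.60376188e-02, -1.21713188e-04]), 'tool_pos': array([ 189.66566228, -489.11984716,  226.04369568]), 'tcp_rot': array([-1.71310948,  1.56928331,  1.7982712 ]), 'contact_force': array([ 0.32627749, -0.03463502, -0.17362318]), 'moment': array([ 0.01840161, -0.0040399 , -0.00643926]), 'grip_width': 91.705952349096}
side {'fx': 472.84560833177886, 'fy': 472.84560833177886, 'cx': 280.00903331367005, 'cy': 200.36395613767456, 'position': array([ 150.77716357, -952.39511551,  869.05947035]), 'rotation': array([-2.2145626 ,  0.02220074, -0.40942895])}
lid_hinge 0.69 [272. 146.] [ -471.1 -1574.3   247.2]
lid_handle 0.74 [262. 241.] [ -224.7 -1327.9   493.6]
prop_pivot 0.76 [259. 204.] [ -294.1 -1397.3   424.2]
prop_knob 0.82 [256. 232.] [ -217.3 -1320.4
[... 309 characters left out ...]
7794308, 'cx': 276.1386508749236, 'cy': 210.62917643435114, 'position': array([ 445.53651662,   11.94049504, 1222.83452446]), 'rotation': array([-3.07495372, -0.01377846, -1.55771765])}
lid_hinge 0.86 [308. 139.] [-1634.5 -2068.1  -857.2]
lid_handle 0.68 [316. 236.] [-1834.5 -2268.1 -1057.2]
lid_slot 0.97 [257. 196.] [-1168.6 -1602.2  -391.3]
prop_pivot 0.85 [249. 213.] [-1204.4 -1638.   -427.1]
prop_knob 0.8 [292. 233.] [-1506.3 -1939.8  -729. ]
prop_tip 0.65 [256. 199.] [-1154.3 -1587.9  -377. ]
testbox 0.74 [295. 180.] [-1502.6 -1936.2  -725.3]
glue 0.57 [368. 194.] [-2273.3 -2706.9 -1496. ]
tin_white 0.74 [140. 156.] [-121.7 -555.3  655.6]
sleeve 0.7 [353. 212.] [-2101.5 -2535.1 -1324.2]
```

```bash
sed -i "s/np.array(m\['rotation'\])/Rm(m)/g" h.py
cat >> h.py <<'E'
def Rm(m): return R.from_euler('xyz',m['rotation']).as_matrix()
E
python3 - <<'E'
from h import *
for c in ['side','top']:
    p,d,m=snap(c,c+'1')
    for l in ['lid_hinge','lid_handle','lid_slot','prop_pivot','prop_knob','prop_tip','testbox','glue','tin_green','tin_white','sleeve','driver','paintbrush','smallbin','taperoll']:
        r=bot.spot_point(c,l)
        for q in r[:1]:
            print(l,round(q['conf'],2),np.round(q['point']),np.round(world(m,d,*q['point']),1))
E
```

```text
lid_handle 0.64 [260. 242.] [ 435.7 -126.7   90.2]
lid_slot 0.89 [278. 186.] [574.2  84.2  80.6]
prop_pivot 0.62 [260. 202.] [510.8  64.7  56.6]
prop_knob 0.58 [257. 230.] [455.6 -55.1  65.8]
prop_tip 0.67 [270. 261.] [ 463.4 -118.3    4.6]
testbox 0.56 [314. 232.] [ 574.1 -149.7   90.3]
glue 0.82 [347. 297.] [ 580.7 -314.    13.7]
tin_green 0.9 [311. 182.] [663.9  51.4  89.4]
tin_white 0.7 [273. 146.] [684.7 382.8  30.2]
sleeve 0.82 [309. 282.] [ 511.1 -248.6   32. ]
driver 0.55 [268. 340.] [ 364.5 -343.7    7.2]
smallbin 0.86 [220. 151.] [498.2 400.5  47.8]
taperoll 0.9 [358. 369.] [ 508.8 -484.9    1.3]
lid_hinge 0.81 [310. 136.] [ 7.618e+02 -1.060e+02 -3.000e-01]
lid_handle 0.79 [312. 240.] [ 437.3 -116.4   -0. ]
lid_slot 0.95 [253. 196.] [563.6  63.8  82.4]
prop_pivot 0.61 [248. 212.] [ 5.228e+02  8.270e+01 -1.000e-01]
prop_knob 0.54 [291. 234.] [456.1 -46.4  65.2]
prop_tip 0.8 [328. 238.] [ 445.6 -163.2    1. ]
testbox 0.83 [296. 181.] [609.  -58.7  86.8]
glue 0.57 [369. 198.] [ 569.6 -286.2   23.6]
tin_green 0.82 [224. 148.] [695.3 147.4 109.7]
tin_white 0.87 [140. 158.] [668.5 390.7  88.1]
sleeve 0.66 [350. 212.] [ 524.1 -231.3   15.5]
driver 0.55 [384. 264.] [ 369.9 -332.2   19.7]
paintbrush 0.89 [133. 289.] [285.8 420.3  18.3]
smallbin 0.74 [128. 213.] [514.7 449.9   3.1]
taperoll 0.82 [431. 221.] [ 501.3 -485.1   -1.3]
```

View pics/side0.png

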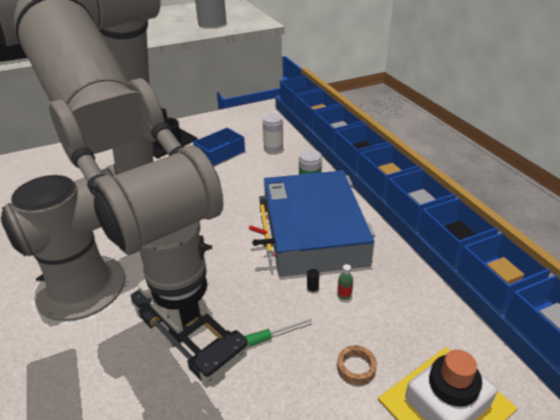

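View pics/top0.png

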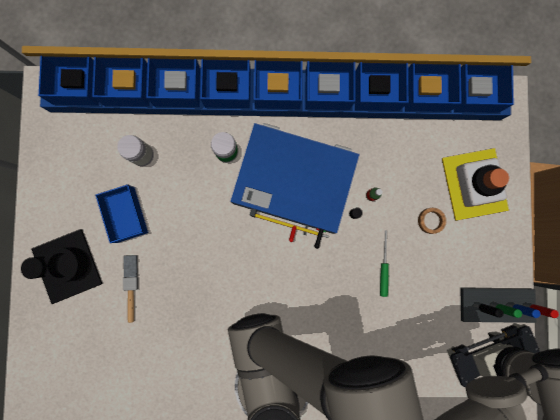

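Run:
```python
from h import *
p,d,m=snap('top','top2')
hsv=cv2.cvtColor(p,cv2.COLOR_RGB2HSV)
mask=((hsv[...,0]>100)&(hsv[...,0]<125)&(hsv[...,1]>120)).astype(np.uint8)
mask[:115]=0;mask[250:]=0;mask[:,:200]=0;mask[:,380:]=0
vs,us=np.nonzero(mask)
z=d[vs,us]; 
c=np.stack([(us-m['cx'])/m['fx']*z,(vs-m['cy'])/m['fy']*z,z])
W=(Rm(m)@c).T+np.array(m['position'])
k=(W[:,2]>75)&(W[:,2]<105);print(k.sum(),len(k),np.median(W[k,2]))
# intersect rays with z=88
rays=(Rm(m)@np.stack([(us-m['cx'])/m['fx'],(vs-m['cy'])/m['fy'],np.ones(len(us))])).T
for zz in(88,):
    s=(zz-m['position'][2])/rays[:,2]; P=np.array(m['position'])+rays*s[:,None]
    print(cv2.minAreaRect(P[k,:2].astype(np.float32)))
im=cv2.resize(p[110:260,220:380],None,fx=5,fy=5,interpolation=cv2.INTER_CUBIC)
cv2.imwrite('pics/topz.png',im[:,:,::-1])
p,d,m=snap('wrist','w0');print(m)
```

```text
8517 8787 87.14620870954354
((617.9666748046875, -54.71881103515625), (316.8927307128906, 240.12364196777344), 74.21757507324219)
{'fx': 344.5132415041674, 'fy': 344.5132415041674, 'cx': 280.30464419254014, 'cy': 211.10162407409226, 'position': array([ 264.56236505, -461.57657379,  384.75885119]), 'rotation': array([ 2.84439663e+00, -5.76902282e-04, -1.20117393e+00])}
```

View pics/topz.png

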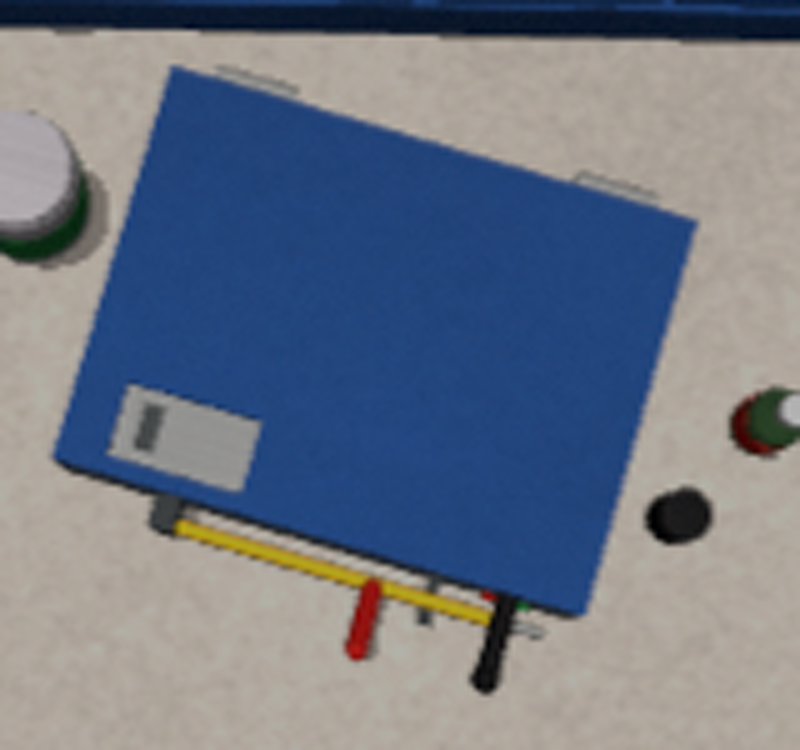

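View pics/w0.png

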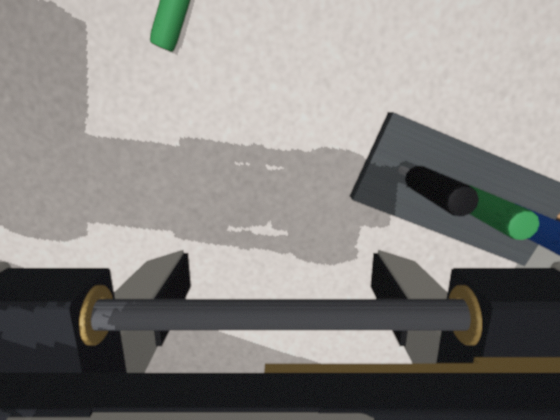

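```bash
cat >> h.py <<'E'
yaw=np.deg2rad(74.22-90); C=np.array([617.97,-54.72,0.])
bx=np.array([np.cos(yaw),np.sin(yaw),0]); by=np.array([-np.sin(yaw),np.cos(yaw),0]); bz=np.array([0,0,1.])
def B(x,y,z): return C+x*bx+y*by+z*bz
def loc(P): P=np.array(P)-C; return np.round([P@bx,P@by,P[2]],1)
AX=np.array([-.853,0,.523])
def handle(th,r=269):  # stub axis at mid-thickness: 4mm above underside
    n=4
    return B(120-r*np.cos(th)+n*np.sin(th)*1.0,-115,80+r*np.sin(th)+n*np.cos(th))
def knob(a,off=32):
    v=np.array([-135,90,45])+130*np.array([.523*np.sin(a),-np.cos(a),.853*np.sin(a)])+off*AX
    return B(*v)
def tipb(a,r=236): return np.array([-135,90,45])+r*np.array([.523*np.sin(a),-np.cos(a),.853*np.sin(a)])
def st():
    o=bot.get_obs(); M=R.from_euler('xyz',o['tcp_rot']).as_matrix()
    print('t',round(o['time'],2),'tcp',np.round(o['tool_pos'],1),'loc',loc(o['tool_pos']),'F',np.round(o['contact_force'],1),'Fbox',np.round([o['contact_force']@bx,o['contact_force']@by],1),'w',round(o['grip_width'],1))
    return o,M
def need(P,off=-19):
    """tool-frame shift cm putting grasp point at P"""
    o,M=st(); G=np.array(o['tool_pos'])+off*M[:,0]
    print('shift cm',np.round(M.T@(np.array(P)-G)/10,2))
    yt=M[:,1]; a=np.arctan2(M[:,0]@np.cross(yt,by),yt@by)
    print('turn to by',round(a,3),'or -by',round(a-np.sign(a)*np.pi,3)); print(np.round(M,3))
E
python3 - <<'E'
from h import *
print('handle',handle(0),'knob',knob(0),'pivot',B(-135,90,45),'open',handle(1.22),'knobup',knob(1.57,40))
need(handle(0))
p,d,m=snap('top','top3')
u,v=220+150/5,110+427/5
ray=Rm(m)@np.array([(u-m['cx'])/m['fx'],(v-m['cy'])/m['fy'],1]); 
for z in(84,86): P=np.array(m['position'])+ray*(z-m['position'][2])/ray[2]; print(loc(P))
E
```

```text
handle [ 443.31176559 -124.86628394   84.        ] knob [450.9126787  -49.07703843  61.736     ] pivot [512.53273965  68.60065574  45.        ] open [ 616.83189593 -173.90211805  333.99230984] knobup [545.09810714  59.29028534 176.80996484]
t 2.8 tcp [ 189.8 -489.5  226.7] loc [-293.8 -534.9  226.7] F [ 0.6 -0.3 -0.7] Fbox [ 0.7 -0.1] w 92.0
shift cm [ 16.17 -24.84 -36.82]
turn to by -2.496 or -by 0.645
[[ 0.     0.361 -0.932]
 [-0.    -0.932 -0.361]
 [-1.     0.     0.   ]]
[-86.  108.6  84. ]
[-86.2 108.5  86. ]
```

```bash
python3 -m handwheel '[[[0,0,0,0.125],[0,0,0,0.125],[0,0,0,0.125],[0,0,0,0.125],[0,0,0,0.125],[0,0,0,0.02]]]' 0.42
python3 -m handwheel '[[[0,-3,-1,0],[0,-4,-1.5,0],[0,-4,-1.5,0],[0,-4,-1.5,0],[0,-4,-1.5,0],[0,-4,-1.5,0],[0,-4,-1.5,0],[0,-4,-1.5,0]]]'
python3 - <<'E'
from h import *
need(handle(0))
E
```

```text
time: 3.35
tool_pos: [189.8, -489.6, 226.8]
tcp_rot: [2.101, 1.571, -1.321]
contact_force: [-0.5, 0.3, -0.1]
grip_width: 56.3
time: 4.02
tool_pos: [381.1, -226.6, 227.0]
tcp_rot: [2.602, 1.57, -0.812]
contact_force: [1.0, -0.6, 0.4]
grip_width: 38.8
t 4.02 tcp [ 381.1 -226.6  227. ] loc [-181.2 -229.8  227. ] F [ 1.  -0.6  0.4] Fbox [ 1.1 -0.3] w 38.8
shift cm [ 16.2  -11.48  -3.25]
turn to by -3.138 or -by 0.003
[[ 0.001 -0.269 -0.963]
 [-0.001 -0.963  0.269]
 [-1.     0.    -0.001]]
```

```bash
python3 -m handwheel '[[[1,-4,-1.2,0],[2,-4,-1.2,0],[2,-3.5,-0.9,0],[2,0,0,0],[0,0,0,0]]]'
python3 - <<'E'
from h import *
need(handle(0))
p,d,m=snap('wrist','w1')
for l in ['lid_handle','lid_slot','prop_knob','prop_pivot']:
    for q in bot.spot_point('wrist',l)[:1]: print(l,round(q['conf'],2),np.round(q['point']),loc(world(m,d,*q['point'])))
for n,P in [('h',handle(0)),('k',knob(0)),('s',B(-87,108.6,84))]: print(n,proj(m,P))
E
```

```text
time: 4.43
tool_pos: [439.1, -128.5, 156.0]
tcp_rot: [-0.172, 1.564, 2.701]
contact_force: [-0.9, 1.0, -1.2]
grip_width: 38.6
t 4.43 tcp [ 439.1 -128.5  156. ] loc [-152.1 -119.6  156. ] F [-0.9  1.  -1.2] Fbox [-1.2  0.7] w 38.6
shift cm [ 9.09 -0.45 -0.36]
turn to by -3.134 or -by 0.007
[[-0.006 -0.265 -0.964]
 [ 0.003 -0.964  0.265]
 [-1.    -0.001  0.006]]
lid_handle 0.94 [270. 216.] [-144.1 -113.4   90.9]
prop_knob 0.77 [176. 224.] [-158.5  -41.8   68.2]
prop_pivot 0.93 [ 10. 183.] [-129.1   81.6   62.1]
h [273.00090618 219.83830092]
k [176.95834253 226.13898932]
s [-71.69135371 126.96620679]
```

View pics/w1.png

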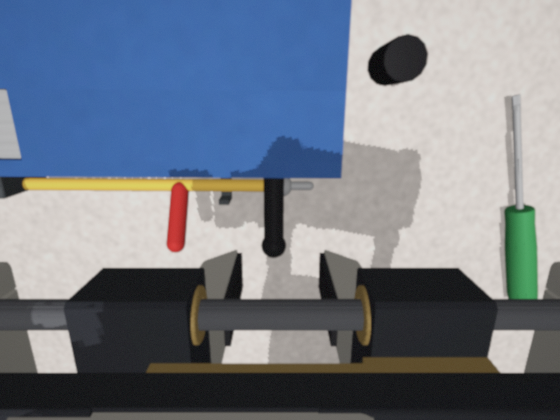

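```bash
python3 -m handwheel '[[[3,-0.4,-0.3,0],[3,0,0,0],[2,0,0,0],[1.1,0,0,0],[0,0,0,0]]]'
python3 -m handwheel '[[[0,0,0,0],[0,0,0,0],[0,0,0,0],[0,0,0,0]]]' 0
python3 - <<'E'
from h import *
need(handle(0))
for t in np.arange(0.1,1.3,.1): print(round(t,1), (loc(handle(t))-loc(handle(0))).round(1))
E
```

```text
time: 5.1
tool_pos: [443.3, -128.9, 66.9]
tcp_rot: [-0.13, 1.568, 2.735]
contact_force: [-0.5, 0.3, 0.6]
grip_width: 38.3
time: 5.43
tool_pos: [445.8, -127.0, 69.2]
tcp_rot: [-2.322, 1.566, 0.542]
contact_force: [9.9, 24.6, 3.7]
grip_width: 16.4
t 5.43 tcp [ 445.8 -127.    69.2] loc [-146.1 -116.4   69.2] F [ 9.9 24.6  3.7] Fbox [ 2.8 26.4] w 16.4
shift cm [ 0.42 -0.14  0.29]
turn to by 3.139 or -by -0.002
[[ 0.004 -0.274 -0.962]
 [ 0.002 -0.962  0.274]
 [-1.    -0.003 -0.003]]
0.1 [ 1.7  0.  26.8]
0.2 [ 6.2  0.  53.4]
0.3 [13.2  0.  79.3]
0.4 [ 22.8   0.  104.4]
0.5 [ 34.8   0.  128.5]
0.6 [ 49.2   0.  151.2]
0.7 [ 65.8   0.  172.4]
0.8 [ 84.5   0.  191.8]
0.9 [104.9   0.  209.2]
1.0 [127.    0.  224.5]
1.1 [150.5   0.  237.5]
1.2 [175.3   0.  248.2]
```

```bash
python3 -m handwheel '[[[0,-0.2,0,0],[0,-0.15,0,0],[0,0,0,0]]]'
python3 - <<'E'
from h import *
need(handle(0))
E
```

```text
time: 5.68
tool_pos: [446.3, -125.1, 69.2]
tcp_rot: [2.929, 1.568, -0.488]
contact_force: [0.2, 1.1, 7.1]
grip_width: 13.2
t 5.68 tcp [ 446.3 -125.1   69.2] loc [-146.1 -114.4   69.2] F [0.2 1.1 7.1] Fbox [-0.1  1.1] w 13.2
shift cm [0.42 0.06 0.29]
turn to by -3.141 or -by 0.001
[[ 0.003 -0.271 -0.962]
 [-0.001 -0.962  0.271]
 [-1.     0.001 -0.003]]
```

```bash
python3 -m handwheel '[[[-0.45,0,-0.02,0],[-0.9,0,-0.05,0],[-0.9,0,-0.07,0],[-0.9,0,-0.12,0],[-0.89,0,-0.15,0],[-0.88,0,-0.18,0],[-0.86,0,-0.2,0],[-0.86,0,-0.23,0]]]'
python3 - <<'E'
from h import *
o,M=st(); l=loc(o['tool_pos']); dx=120-l[0]; dz=l[2]+19-80; print(np.hypot(dx,dz),np.arctan2(dz,dx))
E
```

```text
time: 6.35
tool_pos: [453.4, -127.0, 133.2]
tcp_rot: [-0.104, 1.565, 2.762]
contact_force: [0.4, 1.0, -19.0]
grip_width: 13.0
t 6.35 tcp [ 453.4 -127.   133.2] loc [-138.7 -114.4  133.2] F [  0.4   1.  -19. ] Fbox [0.2 1.1] w 13.0
268.58616866845546 0.2721625704027507
```

```bash
python3 -m handwheel '[[[-0.85,0,-0.25,0],[-0.84,0,-0.28,0],[-0.83,0,-0.3,0],[-0.82,0,-0.33,0],[-0.81,0,-0.36,0],[-0.8,0,-0.39,0],[-0.78,0,-0.41,0],[-0.77,0,-0.44,0]]]'
python3 -m handwheel '[[[-0.75,0,-0.46,0],[-0.73,0,-0.49,0],[-0.72,0,-0.51,0],[-0.7,0,-0.54,0],[-0.68,0,-0.56,0],[-0.66,0,-0.58,0],[-0.64,0,-0.6,0],[-0.62,0,-0.63,0]]]'
python3 - <<'E'
from h import *
o,M=st(); l=loc(o['tool_pos']); dx=120-l[0]; dz=l[2]+19-80; print(np.hypot(dx,dz),np.arctan2(dz,dx))
E
```

```text
time: 7.02
tool_pos: [479.9, -134.5, 199.5]
tcp_rot: [-0.019, 1.566, 2.847]
contact_force: [-5.9, 1.6, -17.7]
grip_width: 13.0
time: 7.68
tool_pos: [520.9, -146.0, 254.4]
tcp_rot: [-0.014, 1.563, 2.853]
contact_force: [-11.3, 2.4, -12.1]
grip_width: 12.8
t 7.68 tcp [ 520.9 -146.   254.4] loc [ -68.6 -114.3  254.4] F [-11.3   2.4 -12.1] Fbox [-11.5  -0.8] w 12.8
270.1361138389312 0.7979629471651853
```

```bash
python3 -m handwheel '[[[-0.61,0,-0.65,0],[-0.59,0,-0.67,0],[-0.56,0,-0.69,0],[-0.54,0,-0.7,0],[-0.52,0,-0.72,0],[-0.5,0,-0.74,0],[-0.47,0,-0.75,0],[-0.44,0,-0.77,0]]]'
python3 -m handwheel '[[[-0.42,0,-0.79,0],[-0.39,0,-0.8,0],[-0.37,0,-0.81,0],[-0.34,0,-0.82,0],[-0.31,0,-0.83,0],[-0.15,0,-0.4,0]]]'
python3 - <<'E'
from h import *
o,M=st(); l=loc(o['tool_pos']); dx=120-l[0]; dz=l[2]+19-80; print(np.hypot(dx,dz),np.arctan2(dz,dx)); print(o['joint_positions'])
E
```

```text
time: 8.35
tool_pos: [575.5, -161.4, 298.0]
tcp_rot: [0.008, 1.563, 2.874]
contact_force: [-15.8, 3.4, -7.1]
grip_width: 12.8
time: 8.85
tool_pos: [620.0, -173.9, 319.5]
tcp_rot: [0.118, 1.569, 2.985]
contact_force: [-10.0, 2.4, -1.5]
grip_width: 11.1
t 8.85 tcp [ 620.  -173.9  319.5] loc [  34.4 -114.2  319.5] F [-10.    2.4  -1.5] Fbox [-10.3  -0.4] w 11.1
272.30425997402244 1.251019988855575
[-3.92231148e-01  5.35092535e-01  9.68245409e-01 -4.28960132e-04
  1.64003965e+00  1.45361325e+00]
```

```bash
python3 -m handwheel '[[[0,0,0,0],[0,0,0.2,0],[0,0,1.5,0],[0,0,4,0],[0,0,4,0],[2,-1,4,0],[4,-2,3,0],[4,-2,2.5,0]]]' 0.35
python3 - <<'E'
from h import *
need(knob(0,40))
E
```

```text
time: 9.52
tool_pos: [462.2, -87.3, 237.6]
tcp_rot: [3.065, 1.56, -0.353]
contact_force: [1.0, -0.0, -0.1]
grip_width: 32.0
t 9.52 tcp [462.2 -87.3 237.6] loc [-141.   -73.7  237.6] F [ 1.  -0.  -0.1] Fbox [1.  0.3] w 32.0
shift cm [19.04 -3.38  2.99]
turn to by 3.14 or -by -0.001
[[ 0.01  -0.273 -0.962]
 [-0.004 -0.962  0.273]
 [-1.     0.001 -0.01 ]]
```

```bash
python3 -m handwheel '[[[3.5,-1.2,1.2,0],[4,-1.2,1.0,0],[4,-0.5,0.4,0],[2,0,0,0],[0,0,0,0]]]'
python3 - <<'E'
from h import *
need(knob(0,40))
p,d,m=snap('wrist','w2')
print(proj(m,knob(0,32)),proj(m,knob(0,54)),proj(m,knob(0,40)))
p,d,m=snap('side','s2')
E
```

```text
time: 9.93
tool_pos: [444.1, -52.0, 99.2]
tcp_rot: [0.01, 1.568, 2.877]
contact_force: [-0.9, 0.4, -0.3]
grip_width: 32.2
t 9.93 tcp [444.1 -52.   99.2] loc [-168.1  -44.6   99.2] F [-0.9  0.4 -0.3] Fbox [-0.9  0.1] w 32.2
shift cm [ 5.23 -0.46  0.09]
turn to by -3.141 or -by 0.001
[[-0.003 -0.271 -0.963]
 [ 0.001 -0.963  0.271]
 [-1.     0.     0.003]]
[271.76077639 234.15227693] [271.52226365 270.92061851] [271.67550158 247.29796161]
```

View pics/w2.png

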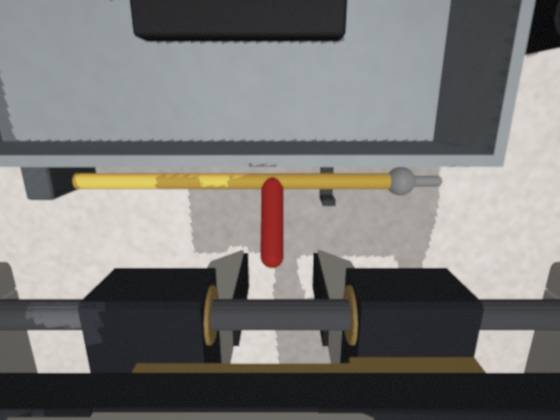

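View pics/s2.png

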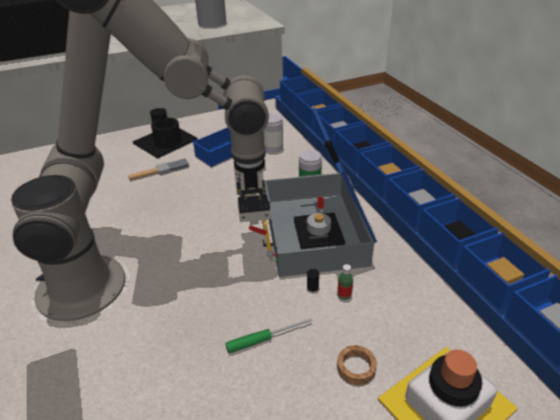

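```bash
python3 -m handwheel '[[[2.5,-0.35,0.1,0],[2.2,-0.1,0,0],[0.5,0,0,0],[0,0,0,0]]]'
python3 -m handwheel '[[[0,0,0,0],[0,0,0,0],[0,0,0,0],[0,0,0,0]]]' 0
python3 - <<'E'
from h import *
need(knob(0,40))
E
```

```text
time: 10.37
tool_pos: [446.5, -48.5, 50.0]
tcp_rot: [3.077, 1.569, -0.341]
contact_force: [0.4, 0.2, -0.1]
grip_width: 32.0
time: 10.7
tool_pos: [446.9, -47.4, 50.3]
tcp_rot: [-2.616, 1.567, 0.249]
contact_force: [1.8, 5.1, 5.3]
grip_width: 12.9
t 10.7 tcp [446.9 -47.4  50.3] loc [-166.6  -39.5   50.3] F [1.8 5.1 5.3] Fbox [0.3 5.4] w 12.9
shift cm [0.34 0.05 0.25]
turn to by 3.14 or -by -0.001
[[ 0.004 -0.273 -0.962]
 [ 0.001 -0.962  0.273]
 [-1.    -0.002 -0.003]]
```

Run:
```python
from h import *
A=[0,.06,.18,.32,.46,.60,.74,.88,1.02,1.16,1.28,1.38,1.46,1.51,1.55]
for a,b in zip(A,A[1:]):
    f=lambda a:np.array([-110.9*np.sin(a),-130*(1-np.cos(a)),-68*np.sin(a)])/10
    print(b,(f(b)-f(a)).round(2).tolist())
```

```text
0.06 [-0.67, -0.02, -0.41]
0.18 [-1.32, -0.19, -0.81]
0.32 [-1.5, -0.45, -0.92]
0.46 [-1.43, -0.69, -0.88]
0.6 [-1.34, -0.92, -0.82]
0.74 [-1.22, -1.13, -0.75]
0.88 [-1.07, -1.32, -0.66]
1.02 [-0.9, -1.48, -0.55]
1.16 [-0.72, -1.61, -0.44]
1.28 [-0.46, -1.46, -0.28]
1.38 [-0.26, -1.26, -0.16]
1.46 [-0.13, -1.03, -0.08]
1.51 [-0.05, -0.65, -0.03]
1.55 [-0.02, -0.52, -0.01]
```

```bash
python3 -m handwheel '[[[-0.67,0,-0.41,0],[-1.32,-0.19,-0.81,0],[-1.5,-0.45,-0.92,0],[-1.43,-0.69,-0.88,0]]]'
python3 - <<'E'
from h import *
st()
E
python3 -m handwheel '[[[-1.34,-0.92,-0.82,0],[-1.22,-1.13,-0.75,0],[-1.07,-1.32,-0.66,0],[-0.9,-1.48,-0.55,0],[-0.72,-1.61,-0.44,0]]]'
python3 - <<'E'
from h import *
need(knob(1.1,40))
p,d,m=snap('side','s3')
p,d,m=snap('wrist','w3')
E
```

```text
time: 11.03
tool_pos: [478.8, -43.3, 99.2]
tcp_rot: [-2.659, 1.57, 0.207]
contact_force: [3.8, 2.5, -7.4]
grip_width: 13.1
t 11.03 tcp [478.8 -43.3  99.2] loc [-137.1  -26.9   99.2] F [ 3.8  2.5 -7.4] Fbox [3.  3.5] w 13.1
time: 11.45
tool_pos: [528.4, 8.4, 153.5]
tcp_rot: [2.698, 1.565, -0.719]
contact_force: [1.2, -4.9, 1.8]
grip_width: 13.1
t 11.45 tcp [528.4   8.4 153.5] loc [-103.4   36.4  153.5] F [ 1.2 -4.9  1.8] Fbox [ 2.5 -4.4] w 13.1
shift cm [0.77 0.54 0.51]
turn to by -3.142 or -by 0.0
[[ 0.004 -0.272 -0.962]
 [-0.004 -0.962  0.272]
 [-1.     0.002 -0.005]]
```

View pics/s3.png

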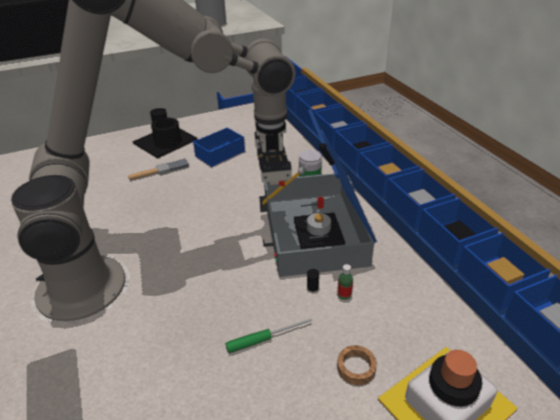

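View pics/w3.png

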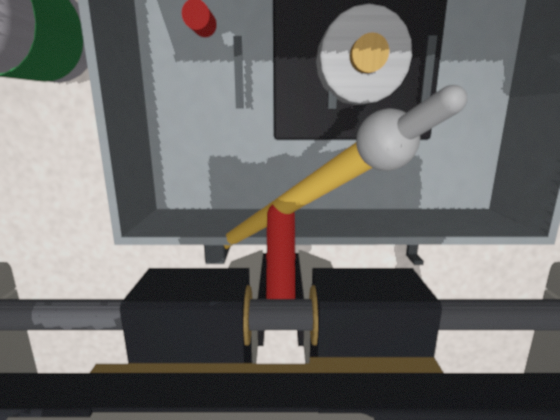

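```bash
python3 -m handwheel '[[[-0.46,-1.46,-0.28,0],[-0.26,-1.26,-0.16,0],[-0.13,-1.03,-0.08,0],[-0.05,-0.65,-0.03,0],[-0.02,-0.5,-0.01,0],[0,-0.5,0,0],[0,0,0,0]]]'
python3 - <<'E'
from h import *
o,M=st(); y=loc(o['tool_pos'])[1]; print('a',np.arccos((90-y)/130), 'tip y',90-236/130*(90-y))
p,d,m=snap('wrist','w4')
p,d,m=snap('side','s4')
cv2.imwrite('pics/s4z.png',cv2.resize(p[100:290,200:400],None,fx=4,fy=4,interpolation=cv2.INTER_CUBIC)[:600,:,::-1])
p,d,m=snap('top','t4')
cv2.imwrite('pics/t4z.png',cv2.resize(p[110:260,220:380],None,fx=5,fy=4,interpolation=cv2.INTER_CUBIC)[:600,:,::-1])
E
```

```text
time: 12.13
tool_pos: [548.1, 60.7, 161.2]
tcp_rot: [-2.995, 1.567, -0.128]
contact_force: [3.0, -2.0, 6.2]
grip_width: 13.3
t 12.13 tcp [548.1  60.7 161.2] loc [-98.6  92.1 161.2] F [ 3.  -2.   6.2] Fbox [ 3.5 -1.1] w 13.3
a 1.5869508755801833 tip y 93.81230769230768
```

View pics/w4.png

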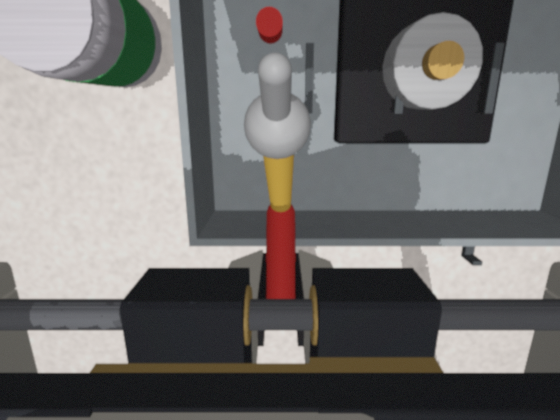

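View pics/s4z.png

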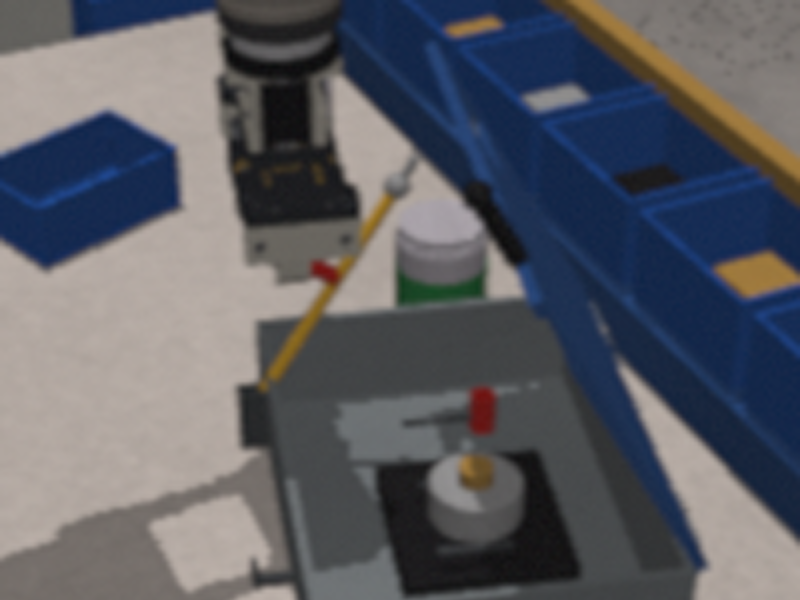

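View pics/t4z.png

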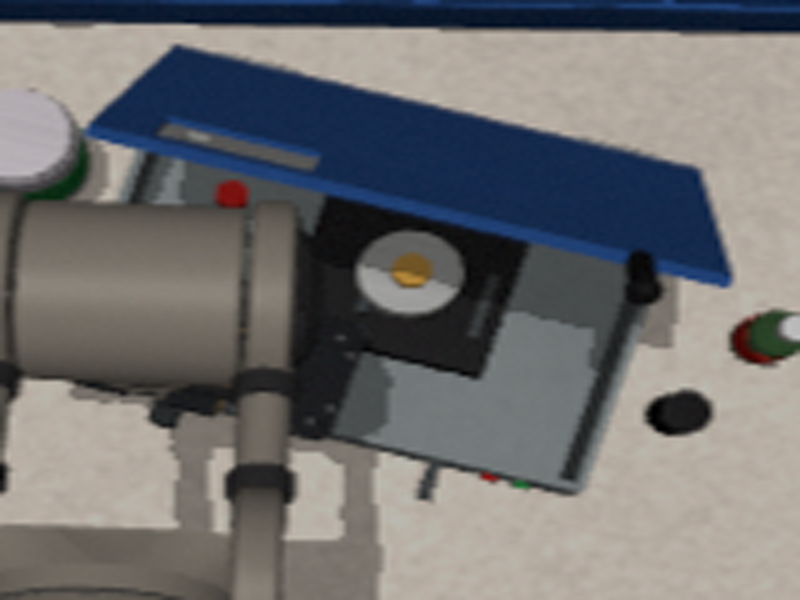

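```bash
python3 -m handwheel '[[[0,-0.25,0,0],[0,0,0,0],[0,0,0,0],[0,0,0,0],[0,0,0,0],[0,0,0,0],[0,0,0,0],[0,0,0,0]]]'
for i in 1 2; do python3 -m handwheel '[[[0,0,0,0],[0,0,0,0],[0,0,0,0],[0,0,0,0],[0,0,0,0],[0,0,0,0],[0,0,0,0],[0,0,0,0]]]'; done
python3 - <<'E'
from h import *
o,M=st(); y=loc(o['tool_pos'])[1]; print('a',np.arccos((90-y)/130), 'tip y',90-236/130*(90-y)); print(o['moment'])
p,d,m=snap('wrist','w5')
p,d,m=snap('side','s5')
cv2.imwrite('pics/s5z.png',cv2.resize(p[100:290,200:400],None,fx=4,fy=4,interpolation=cv2.INTER_CUBIC)[:600,:,::-1])
E
```

```text
time: 12.95
tool_pos: [548.5, 62.5, 161.1]
tcp_rot: [-2.976, 1.567, -0.11]
contact_force: [2.6, -2.8, 5.2]
grip_width: 12.9
time: 13.62
tool_pos: [548.5, 62.5, 161.0]
tcp_rot: [-2.973, 1.567, -0.106]
contact_force: [2.8, -2.0, 6.1]
grip_width: 12.9
time: 14.28
tool_pos: [548.5, 62.5, 161.1]
tcp_rot: [-2.972, 1.567, -0.106]
contact_force: [3.1, -1.5, 6.8]
grip_width: 13.3
t 14.28 tcp [548.5  62.5 161.1] loc [-98.7  93.9 161.1] F [ 3.1 -1.5  6.8] Fbox [ 3.4 -0.6] w 13.3
a 1.6008008286183737 tip y 97.08000000000001
[-0.37040534 -0.36529046  0.01786796]
```

View pics/s5z.png

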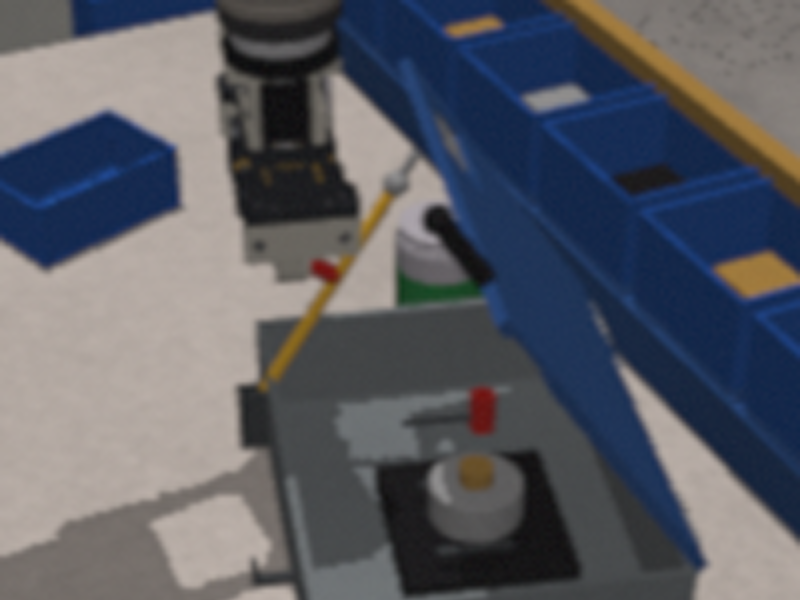

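View pics/w5.png

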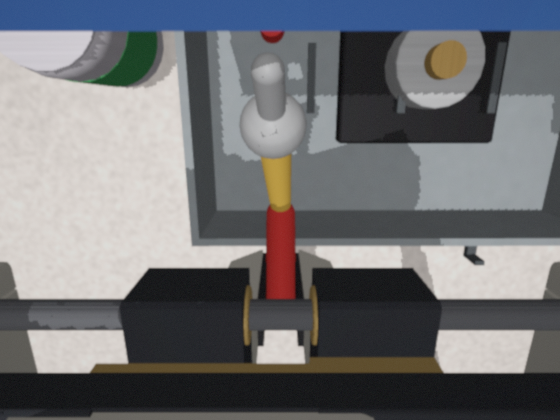

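```bash
cat >> h.py <<'E'
def lidang(tag):
    p,d,m=snap('side',tag)
    r=bot.spot_point('side','lid_handle')
    if r:
        q=r[0]; ths=np.arange(.5,1.3,.005)
        e=[np.linalg.norm(proj(m,handle(t))-q['point']) for t in ths]; i=int(np.argmin(e)); print('lid',round(ths[i],3),'err px',round(e[i],1),round(q['conf'],2))
    cv2.imwrite(f'pics/{tag}z.png',cv2.resize(p[100:250,200:400],None,fx=4,fy=4,interpolation=cv2.INTER_CUBIC)[:600,:,::-1])
def rep(tag):
    o,M=st(); y=loc(o['tool_pos'])[1]; print('a',round(np.arccos((90-y)/130),3),'tip y',round(90-236/130*(90-y),1),'mom',np.round(o['moment'],2)); lidang(tag)
E
for i in 1 2; do python3 -m handwheel '[[[0,0,0,0],[0,0,0,0],[0,0,0,0],[0,0,0,0],[0,0,0,0],[0,0,0,0],[0,0,0,0],[0,0,0,0]]]'; done
python3 - <<'E'
from h import *
rep('s6')
p,d,m=snap('wrist','w6')
E
```

```text
time: 15.05
tool_pos: [548.5, 62.5, 161.1]
tcp_rot: [-2.984, 1.567, -0.117]
contact_force: [2.2, -1.9, 7.0]
grip_width: 13.4
time: 15.72
tool_pos: [548.5, 62.5, 161.1]
tcp_rot: [-2.974, 1.567, -0.108]
contact_force: [3.6, -2.5, 5.5]
grip_width: 13.3
t 15.72 tcp [548.5  62.5 161.1] loc [-98.7  93.9 161.1] F [ 3.6 -2.5  5.5] Fbox [ 4.1 -1.5] w 13.3
a 1.601 tip y 97.1 mom [-0.42 -0.32 -0.03]
lid 0.945 err px 0.4 0.68
```

View pics/s6z.png

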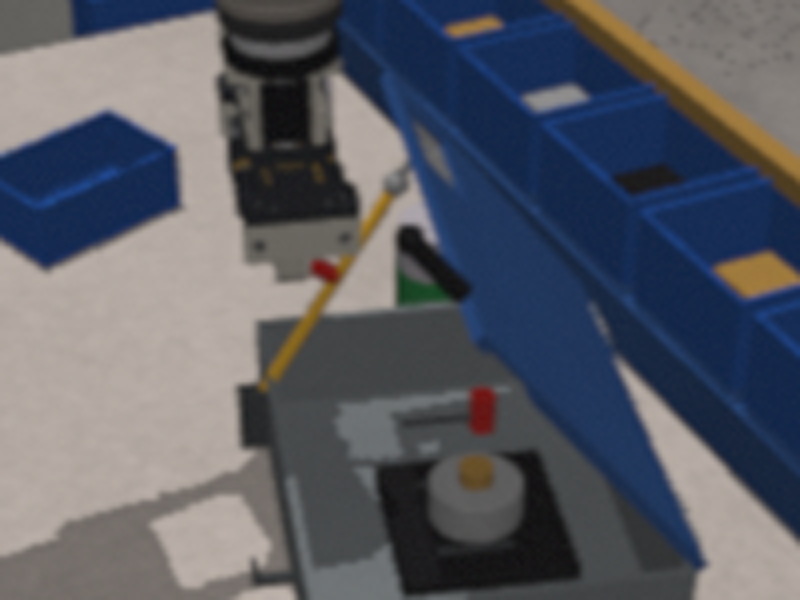

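```bash
for i in 1 2 3; do python3 -m handwheel '[[[0,0,0,0],[0,0,0,0],[0,0,0,0],[0,0,0,0],[0,0,0,0],[0,0,0,0]]]'|grep -E 'time|force'; done
python3 - <<'E'
from h import *
rep('s7')
E
```

```text
time: 16.37
contact_force: [2.3, -1.7, 5.2]
time: 16.87
contact_force: [2.7, -1.9, 5.9]
time: 17.37
contact_force: [2.7, -2.1, 5.7]
t 17.37 tcp [548.5  62.5 161.1] loc [-98.7  93.9 161.1] F [ 2.7 -2.1  5.7] Fbox [ 3.2 -1.3] w 12.8
a 1.601 tip y 97.1 mom [-0.42 -0.34  0.06]
lid 0.92 err px 1.6 0.9
```

```bash
python3 -m handwheel '[[[0,0,0,0],[0,0,0,0],[0,0,0,0],[0,0,0,0],[0,0,0,0],[0,0,0,0],[0,0,0,0],[0,0,0,0]]]'|grep -E 'time|force'
python3 - <<'E'
from h import *
rep('s8')
p,d,m=snap('wrist','w8')
E
```

```text
time: 18.13
contact_force: [2.5, -1.7, 6.5]
t 18.13 tcp [548.5  62.5 161. ] loc [-98.7  93.9 161. ] F [ 2.5 -1.7  6.5] Fbox [ 2.9 -0.9] w 13.3
a 1.601 tip y 97.1 mom [-0.45 -0.29 -0.03]
lid 0.905 err px 1.5 0.74
```

View pics/s8z.png

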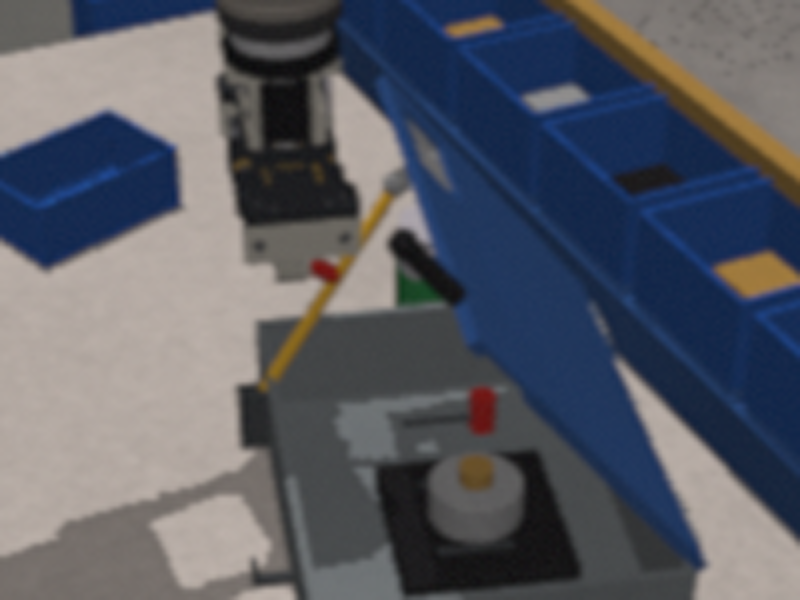

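View pics/w8.png

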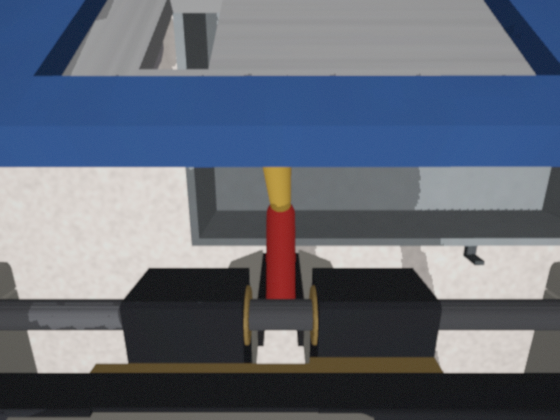

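Run:
```python
from h import *
p,d,m=snap('wrist','w9')
cv2.imwrite('pics/w9z.png',cv2.resize(p[0:150,100:330],None,fx=3.4,fy=3.4,interpolation=cv2.INTER_CUBIC)[:,:,::-1])
th=.9
for u in(176,185,196,207,217):
  for v in (15,40,66):
    ray=Rm(m)@np.array([(u-m['cx'])/m['fx'],(v-m['cy'])/m['fy'],1])
    n=np.sin(th)*bx+np.cos(th)*bz   # lid normal (up/back)
    P0=B(120,0,80)+4*n
    n2=n
    s=((P0-np.array(m['position']))@n2)/(ray@n2); P=np.array(m['position'])+ray*s; l=loc(P)
    print(u,v,l,'r',round(np.hypot(120-l[0],l[2]-80),1))
```

```text
176 15 [ -0.5 115.3 238.3] r 198.9
176 40 [ -6.5 113.6 245.9] r 208.6
176 66 [-11.9 112.1 252.7] r 217.3
185 15 [ -0.5 113.4 238.3] r 198.9
185 40 [ -6.5 111.8 245.9] r 208.6
185 66 [-11.9 110.5 252.7] r 217.3
196 15 [ -0.5 111.1 238.3] r 198.9
196 40 [ -6.5 109.7 245.9] r 208.6
196 66 [-11.9 108.5 252.7] r 217.3
207 15 [ -0.5 108.8 238.3] r 198.9
207 40 [ -6.5 107.6 245.9] r 208.6
207 66 [-11.9 106.5 252.7] r 217.3
217 15 [ -0.5 106.7 238.3] r 198.9
217 40 [ -6.5 105.7 245.9] r 208.6
217 66 [-11.9 104.7 252.7] r 217.3
```

View pics/w9z.png

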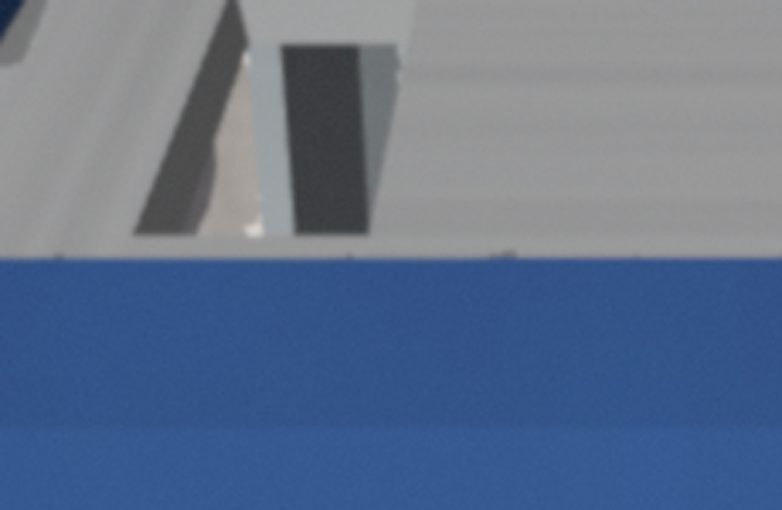

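```bash
python3 -m handwheel '[[[0,-0.05,0,0],[0,-0.05,0,0],[0,-0.05,0,0],[0,-0.05,0,0],[0,-0.05,0,0],[0,-0.05,0,0],[0,-0.05,0,0],[0,-0.05,0,0]]]'|grep -E 'time|force'
python3 -m handwheel '[[[0,-0.05,0,0],[0,-0.05,0,0],[0,0,0,0],[0,0,0,0]]]'|grep -E 'time|force'
python3 - <<'E'
from h import *
rep('s10')
p,d,m=snap('wrist','w10')
cv2.imwrite('pics/w10z.png',cv2.resize(p[0:150,100:330],None,fx=3.4,fy=3.4,interpolation=cv2.INTER_CUBIC)[:,:,::-1])
E
```

```text
time: 19.0
contact_force: [2.0, -4.2, 4.7]
time: 19.33
contact_force: [2.8, -3.7, 5.5]
t 19.33 tcp [549.5  66.7 160.8] loc [-98.9  98.2 160.8] F [ 2.8 -3.7  5.5] Fbox [ 3.7 -2.8] w 12.8
a 1.634 tip y 104.9 mom [-0.84 -0.16  0.09]
lid 0.915 err px 1.2 0.8
```

View pics/w10z.png

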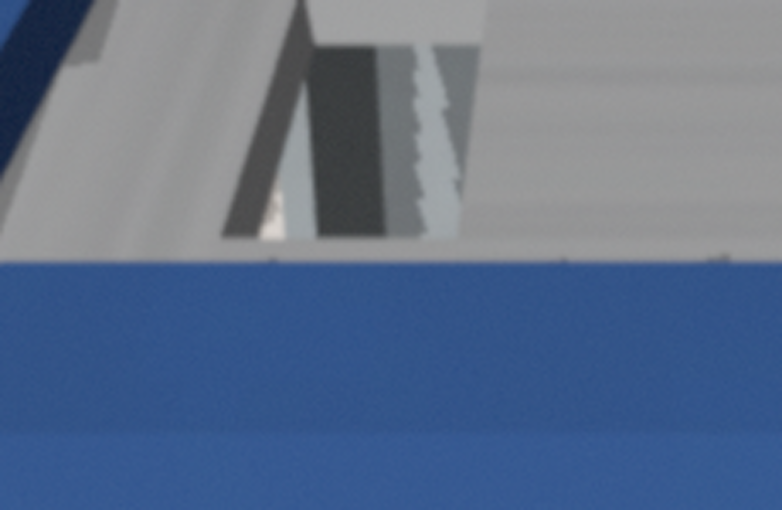

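```bash
python3 -m handwheel '[[[0,-0.05,0,0],[0,-0.05,0,0],[0,-0.05,0,0],[0,-0.05,0,0],[0,0,0,0],[0,0,0,0]]]'|grep -E 'time|force'
python3 - <<'E'
from h import *
rep('s11')
p,d,m=snap('wrist','w11')
cv2.imwrite('pics/w11z.png',cv2.resize(p[0:150,100:330],None,fx=3.4,fy=3.4,interpolation=cv2.INTER_CUBIC)[:,:,::-1])
a=1.65
print('tip px',proj(m,B(*tipb(a))))
E
```

```text
time: 19.98
contact_force: [3.8, -1.7, 5.2]
t 19.98 tcp [550.1  69.6 160.4] loc [-99.1 101.2 160.4] F [ 3.8 -1.7  5.2] Fbox [ 4.1 -0.6] w 13.0
a 1.657 tip y 110.3 mom [-0.52 -0.49  0.04]
lid 0.895 err px 0.8 0.67
tip px [240.16597976  68.10393008]
```

View pics/w11z.png

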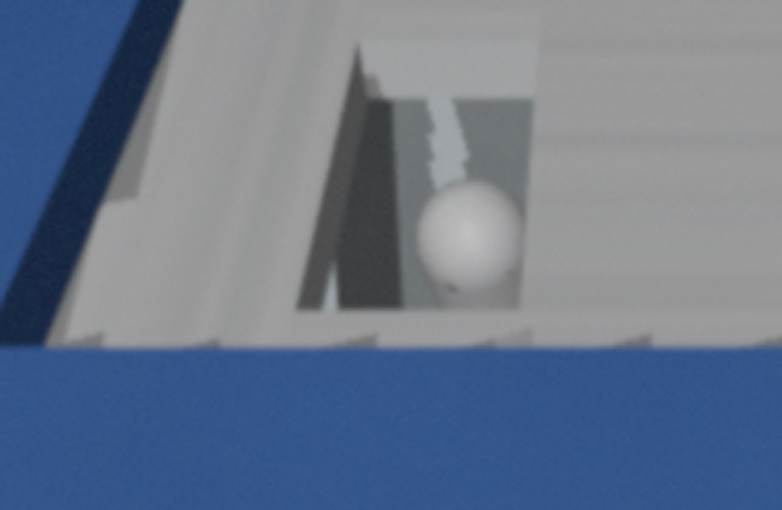

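```bash
python3 -m handwheel '[[[0,-0.05,0,0],[0,-0.05,0,0],[0,0,0,0],[0,0,0,0],[0,0,0,0],[0,0,0,0],[0,0,0,0],[0,0,0,0]]]'|grep -E 'time|force'
for i in 1 2; do python3 -m handwheel '[[[0,0,0,0],[0,0,0,0],[0,0,0,0],[0,0,0,0],[0,0,0,0],[0,0,0,0],[0,0,0,0],[0,0,0,0]]]'|grep -E 'time|force'; done
python3 - <<'E'
from h import *
rep('s12')
p,d,m=snap('wrist','w12')
cv2.imwrite('pics/w12z.png',cv2.resize(p[0:190,100:380],None,fx=2.8,fy=2.8,interpolation=cv2.INTER_CUBIC)[:,:,::-1])
E
```

```text
time: 20.8
contact_force: [3.4, -2.7, 4.6]
time: 21.47
contact_force: [3.5, -2.3, 5.3]
time: 22.13
contact_force: [4.4, -2.7, 5.3]
t 22.13 tcp [550.2  70.6 160.4] loc [-99.3 102.2 160.4] F [ 4.4 -2.7  5.3] Fbox [ 5.  -1.4] w 13.3
a 1.665 tip y 112.1 mom [-0.6  -0.45  0.1 ]
lid 0.83 err px 1.3 0.57
```

View pics/w12z.png

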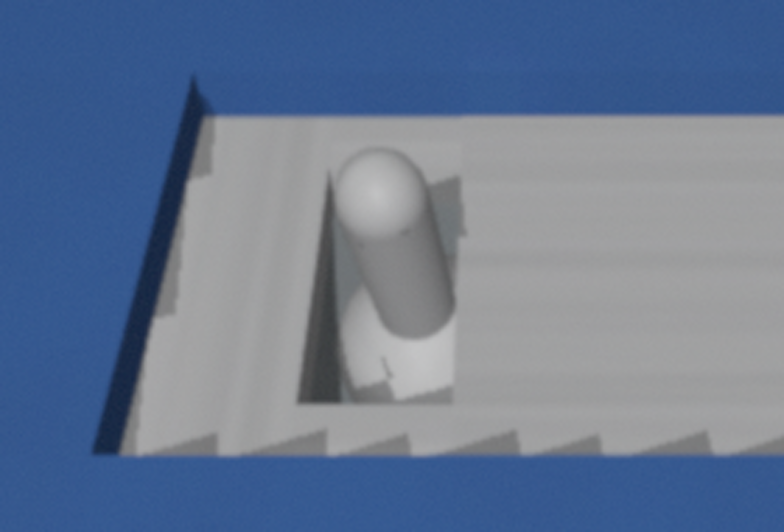

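View pics/s12z.png

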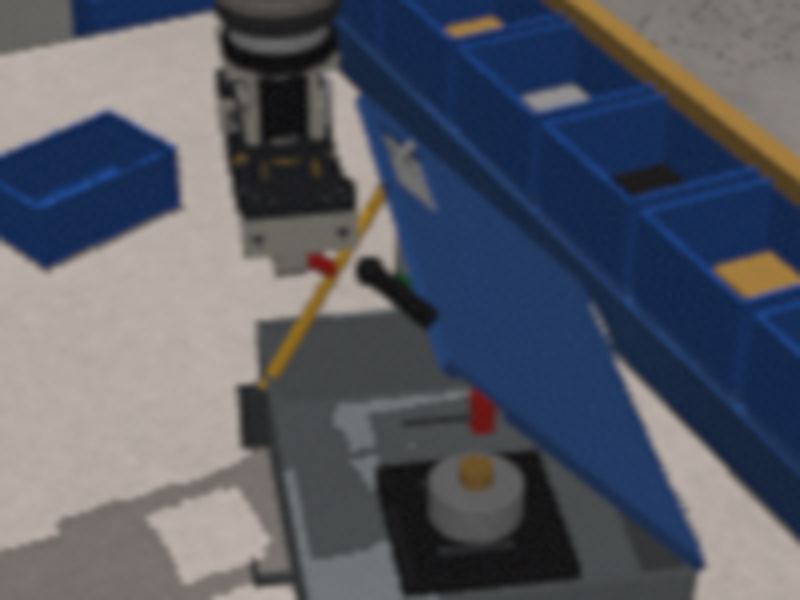

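```bash
for i in 1 2; do python3 -m handwheel '[[[0,0,0,0],[0,0,0,0],[0,0,0,0],[0,0,0,0],[0,0,0,0],[0,0,0,0],[0,0,0,0],[0,0,0,0]]]'|grep -E 'time|force'; done
python3 - <<'E'
from h import *
rep('s13')
p,d,m=snap('wrist','w13')
cv2.imwrite('pics/w13z.png',cv2.resize(p[0:190,100:380],None,fx=2.8,fy=2.8,interpolation=cv2.INTER_CUBIC)[:,:,::-1])
E
```

```text
time: 22.95
contact_force: [2.9, -2.4, 5.3]
time: 23.62
contact_force: [2.3, -2.0, 5.7]
t 23.62 tcp [550.3  70.6 160.4] loc [-99.2 102.2 160.4] F [ 2.3 -2.   5.7] Fbox [ 2.8 -1.3] w 13.1
a 1.665 tip y 112.1 mom [-0.58 -0.44  0.11]
lid 0.84 err px 1.5 0.58
```

View pics/w13z.png

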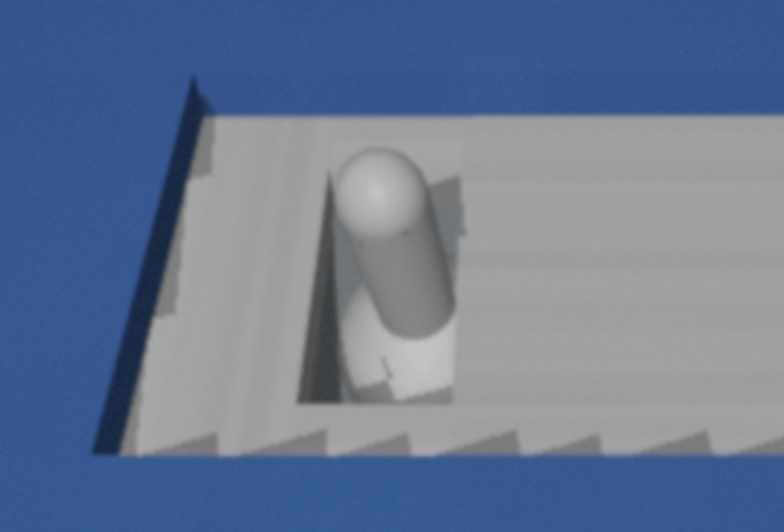

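```bash
python3 -m handwheel '[[[0,0,0,0],[0,0,0,0],[0,0,0,0],[0,0,0,0],[0,0,0,0],[0,0,0,0],[0,0,0,0],[0,0,0,0]]]' 0.35
python3 - <<'E'
from h import *
rep('s14')
p,d,m=snap('wrist','w14')
cv2.imwrite('pics/w14z.png',cv2.resize(p[0:280,50:450],None,fx=2,fy=2,interpolation=cv2.INTER_CUBIC)[:,:,::-1])
E
```

```text
time: 24.43
tool_pos: [549.6, 70.6, 159.9]
tcp_rot: [0.428, 1.571, -2.989]
contact_force: [0.7, -0.1, 0.3]
grip_width: 32.3
t 24.43 tcp [549.6  70.6 159.9] loc [-99.9 102.  159.9] F [ 0.7 -0.1  0.3] Fbox [0.7 0.1] w 32.3
a 1.663 tip y 111.8 mom [-0.03  0.03 -0.02]
lid 0.82 err px 2.4 0.56
```

View pics/w14z.png

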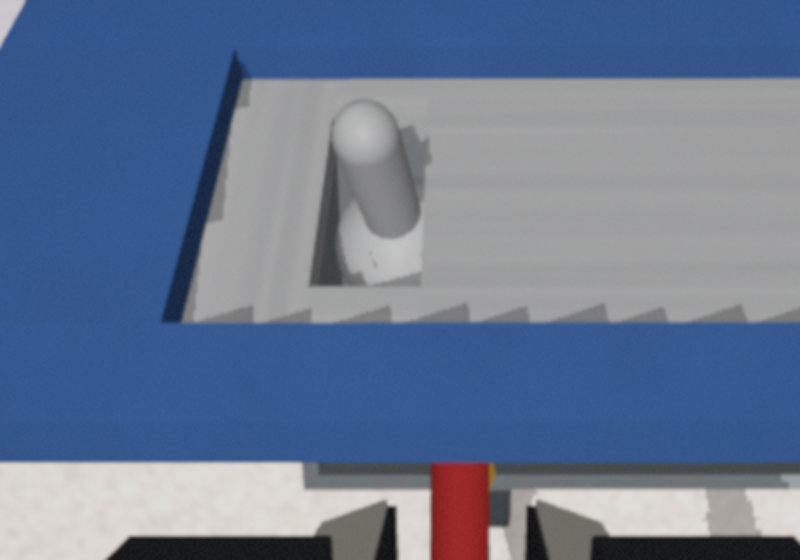

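Fully seated; free of touch. Withdraw towards the robot (−box x), then up.

```bash
python3 -m handwheel '[[[0,0,0.5,0],[0,0,1.5,0],[0,0,2.5,0],[0,0,3,0],[0,0,3,0],[-2,0,2,0],[-2,0,0,0],[0,0,0,0]]]'
python3 -m handwheel '[[[0,0,0,0],[0,0,0,0],[0,0,0,0],[0,0,0,0],[0,0,0,0],[0,0,0,0],[0,0,0,0],[0,0,0,0]]]'|grep time
python3 - <<'E'
from h import *
rep('s15')
p,d,m=snap('wrist','w15')
p,d,m=snap('top','t15')
p,d,m=snap('side','s15b'); cv2.imwrite('pics/s15b.png',p[:,:,::-1])
# measure pin tip height above lid
for t in(.79,.81,.83,.85): print(t,proj(m,handle(t)))
E
```

```text
time: 25.25
tool_pos: [430.0, 105.1, 203.3]
tcp_rot: [-2.803, 1.564, 0.064]
contact_force: [1.5, -0.0, 0.7]
grip_width: 32.1
time: 25.92
t 25.92 tcp [429.3 104.5 199.7] loc [-224.8  101.9  199.7] F [ 0.   0.9 -0.1] Fbox [-0.2  0.9] w 32.1
a 1.662 tip y 111.6 mom [ 0.1   0.03 -0.01]
lid 0.83 err px 1.4 0.76
0.79 [295.04725152 175.25517699]
0.81 [296.7605431  173.73005203]
0.83 [298.51183795 172.22600979]
0.85 [300.30035602 170.7439927 ]
```

View pics/w15.png

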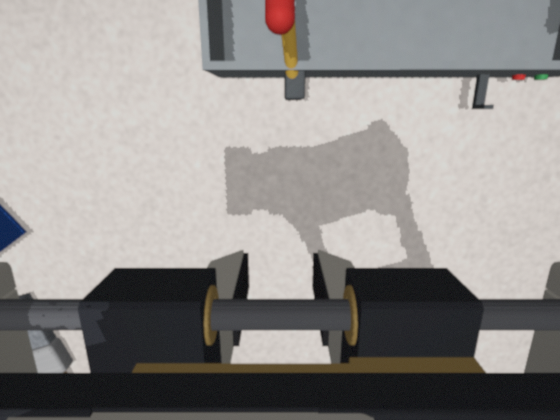

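View pics/s15z.png

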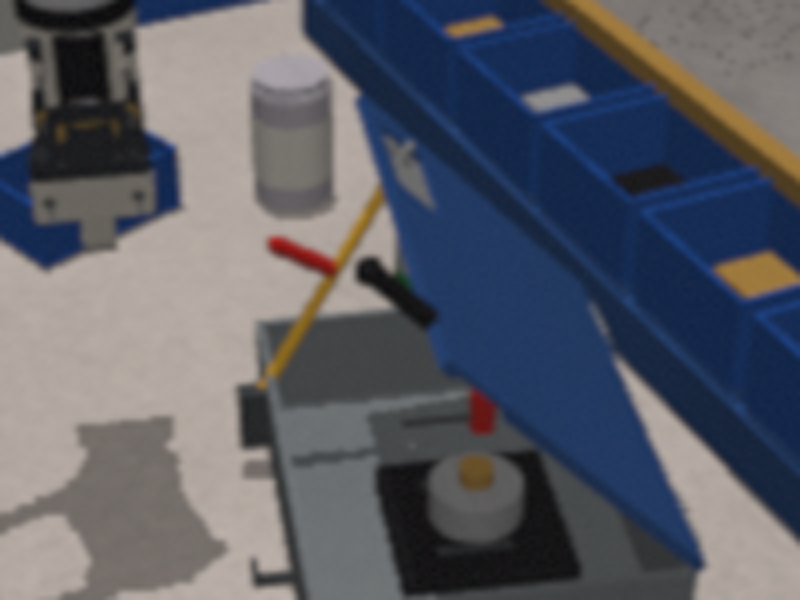

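View pics/t15.png

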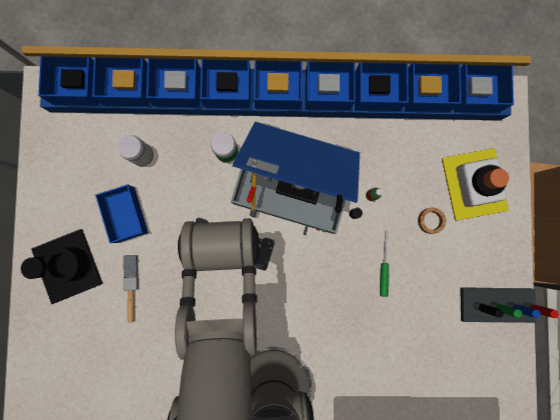

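Run:
```python
from h import *
print(bot.close_job())
```

```text
the job is handed in; nothing more can be done
None
```

The lid is propped: it rests on the rod's ball with the steel pin through the slot. I handed the job in at about 26 s of robot time.

**What I did**
- I raised the lid by its handle to about 1.23 rad and let go. While it sank, I swung the rod up by the red knob, stopping with the pin about 12 mm short of the slot.
- The lid landed on the pin near 0.9 rad. I then slid the pin slowly towards the box's +y side until it dropped in, about 20 mm from the middle mark. I centred it, let the lid settle, opened the gripper and backed away. The knob forces stayed under about 10 N throughout.

**Last checks**
- **Seating:** after I let go of the knob, the wrist picture showed the pin standing through the slot, with the ball up against the strip. It had not moved from the pictures before release. I did not measure the height of the tip above the lid.
- **After backing off:** the side and top pictures showed the lid and rod still in place. The other things looked to be where they started, and the force reading was about zero.
- **Lid angle:** the camera estimate was 0.82–0.84 rad, against the stated 0.81. Its reading is only good to about 0.02 rad, and its reading at first touch was 0.905–0.92 rad, so I take this as agreement.
- **Disagreement:** the top camera put the slot at +18.6 mm from the middle mark, the wrist camera at +22 mm. The pin dropped in at about +20 mm and now sits near +22 mm.

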